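# Pump the shear's hand lubricator until its pin is out

## Task

Of the two hand lubricators on the bench, one still has its indicator pin down. Press its black plunger all the way down with your fingertips and let it spring fully back up, again and again, until its pin stands fully out like its neighbour's, then leave the plunger up. Do not touch the pins, do not press the other lubricator's plunger, and leave the loose things on the bench where they are.

Things in the scene. Friction and masses are not known exactly. Their poses are not given: they have to be found in the camera images.
- pump_a: Hand lubricator bolted to the bench, one of two alike: a grey cast block (64 x 126 mm, top at 110 mm) on a dark base plate 84 x 156 mm, an amber oil reservoir (60 mm across, 109 mm high) behind it on the +x side. Fixed. Origin under the block's centre, z up; the plunger axis lies at y = +32 mm, the indicator pin axis at y = -30 mm, both at x = 0.
- pump_b: The other lubricator, of the same shape, size and axes. Fixed. It has been pumped already: its pin stands fully out (44 mm further than when fully in).
- plunger_a (a joint): Travel of pump_a's plunger in m: 0 = up at rest, 0.020 = pressed against its hard stop. A spring pushes it back up: about 8 N to start it moving and 14 N at the stop, plus 2 N at 50 mm/s (40 N per m/s). It comes fully up about 0.3 s after the finger leaves it or as fast as the finger rises.
- pin_a (a joint): How far pump_a's indicator pin stands out in m: starts between 0 and 0.010, fully out at 0.044. Inside, a ratchet raises it 11 mm (the first stroke: 3 to 19 mm) as the plunger springs back up, if it was pressed at least 15 mm; the pin stays where it was raised, so three or four complete strokes bring it fully out. Shorter strokes raise it little or not at all; further strokes when it is fully out do no harm.
- plunger_b (a joint): Travel of pump_b's plunger in m, same plunger and spring: 0 = up at rest.
- cap_a (a point): Centre of the flat top of pump_a's plunger cap: a round black mushroom cap 42 mm across and 18 mm thick on a 16 mm steel stem, its flat 34 mm across; the top is 160 mm above the bench at rest and 140 mm when fully pressed.
- cap_b (a point): Centre of the top of pump_b's plunger cap, the same as cap_a.
- pin_a_top (a point): Top centre of pump_a's indicator pin: a bare steel pin 10 mm thick with a 13 mm head in a small brass bush, 62 mm beside the plunger axis; its top is 126 mm above the bench when fully in and 170 mm when fully out.
- pin_b_top (a point): Top centre of pump_b's indicator pin, same pin, 170 mm above the bench (fully out).
- tape: Yellow tape measure, 66 x 34 x 60 mm, loose. Origin: centre of its underside.
- bolt_can: Small open dark steel can, 60 mm across, 55 mm high, loose. Origin: centre of its underside.
- oil_bottle: Grey plastic oil bottle, 60 mm across, 160 mm high, loose. Origin: centre of its underside.
- hammer: Hammer about 270 mm long lying on the bench along its x axis, loose.
- wrench: Steel wrench about 190 mm long lying along its x axis, loose.
- snips: Tin snips about 210 mm long with black handles lying along their x axis, 16 mm high, loose.
- dolly: Small steel stake block 60 x 45 mm with a round head, 64 mm high, loose. Origin: centre of its underside.
- offcut: Aluminium plate offcut 100 x 55 x 5 mm, loose. Origin: centre of its underside.

How it is judged:
By the outcome, as a careful person would: the job done as asked, in the order asked, and still so for the second after the job is handed in, with the robot touching nothing.
It also fails if it takes over 35 s, if anything falls off the work surface, if the arm or the gripper's body presses on something with over 40 N, if the wrist force passes 120 N, or if a joint passes its speed limit or range.

## Robot

A 6-joint arm with a two-finger parallel gripper is mounted at the origin on the work surface. World frame = base frame: x ahead of the robot, y to its left, z up, the work surface at z = 0. Lengths are in m, angles in rad, forces in N, time in s.
With the tool pointing down it reaches from about 0.35 to 0.775 m from the base axis. Payload 5.5 kg.
Tool frame: the origin (TCP) lies at the very end of the fingers, on their centre line; the grasp point (between the pads) lies 19 mm behind it; z points along the fingers, y is the line along which they close (so a half turn about z gives the same grasp; the last joint's range is limited). The gripper opens to 85 mm and grips with 20 to 120 N. Pads are 22 mm wide; open, the fingers measure 114 mm over their backs; the gripper's body (76 mm by 85 mm) begins 54 mm behind the grasp point. The pads swing forward as they close: fully open they stand 13 mm farther back than shut.
Start: joints at [1.166, 0.313, 0.046, 1.304, 0, 1.431], TCP at [0.151, 0.555, 0.231] pointing down, gripper open.
Joint ranges: [-2.76, 2.76], [-0.86, 1.69], [-1.03, 1.26], [-2.2, 2.34], [-1.47, 1.5], [-3.14, 3.14]. Speed limits (rad/s): [2.57, 2.57, 3.14, 3.14, 3.14, 3.14].

## Interface

Orientations are given as a unit quaternion [w, x, y, z].
In Python, from workcell import get_state, read_camera, calibration, hand_in gives the robot as it stands.
- The arm moves only by the tool drive_tool, never from a script. Its argument "deltas" is a list that holds one entry, the list of rows, each a list of 7 numbers: the closure in counts, from 0 (fully open) to 255 (shut), then the shift along the tool's x, y, z in m, then the turn, a rotation vector about the tool's x, y, z in degrees. A call has 1 to 12 rows; each row is the pose to reach, as a shift and turn from the pose commanded when the call began, along the tool's axes at that moment; what a row does not reach only later rows make up. A row lasts 1/8 s, in which the tool goes at most 62.5 mm and 10.7 degrees, less where a joint would pass 70% of its speed; a pose out of reach is approached as far as the arm can. A call with a gripper value outside its range is refused whole. The fingers move at their own pace and stop on an object; "newtons" is the grip in N (left out, the last holds). Time passes only in rows, so rows that repeat a pose let the fingers close. It gives the time, the measured TCP pose, the force, the opening and the grip force at its end, in the units of the state.
- get_state(): the state, without advancing time (a new reading comes with each control period).
- read_camera(name): name is "side" or "top" or "wrist"; returns (picture, depth): 420x560x3 uint8, red, green, blue; 420x560 float32, m along the optical axis (not along the pixel's ray), 0 where there is no reading.
- calibration(name): a dict with "mtx" (3x3 intrinsics, pixels), "world_from_camera" (4x4, takes a point from camera to world coordinates). Camera axes: x right, y up, looking along -z (the intrinsics and any distortion apply to the point x, -y, -z); pixel columns grow to the right and rows downward; lengths in m; the calibration is good to about 2 mm. A picture is of the moment at which its call begins: read the wrist's pose just before it. calibration takes no time and is no camera call; for the wrist camera it gives the pose at the moment of the call.
- hand_in(): hands the job in; it is judged then, once.
The state is a dict: "clock": time; "joint_pos": joint angles; "qvel": joint speeds; "tau": joint torques, N m; "tcp_pos": TCP position; "orientation": TCP orientation; "wrist_force": force on the tool from outside, world axes, zero at the start; "ft_torque": the same for the moment, N m; "finger_gap": finger opening in m; "grip_force": force on a finger pad.
Only numpy, scipy, OpenCV 4.12 (cv2) and the standard library are available. Lean on these libraries where they do the work, as an engineer would, in place of code of your own. Each camera call takes 0.05 s, during which the arm holds its last target. There are 200 camera calls.

## Working session

There is one attempt and no reset: what is moved stays moved. The work goes in short steps, Python scripts to look and compute and a tool call to move; the robot and the scene stay as the last step left them, time stands still between calls to the robot, and variables do not carry over. Pictures are saved under pics/ and viewed, at most 10 in all, crops included, and the job is handed in when it is done.

Besides the shell and the picture viewer there is one more tool, called after "Call:" as name(argument=value, ...) on one line, values as JSON. drive_tool: Moves the arm, as the interface text tells. Its arguments: {"type":"object","properties":{"deltas":{"type":"array","items":{"type":"array","items":{"type":"array","items":{"type":"number"}}}},"newtons":{"type":"number"}},"required":["deltas"]}

```bash
mkdir -p pics; python3 - <<'E'
from workcell import *
import cv2,numpy as np
s=get_state();print(s['tcp_pos'],s['orientation'],s['clock'])
for n in('top','side'):
    p,d=read_camera(n);cv2.imwrite(f'pics/{n}0.png',p[:,:,::-1]);np.savez(f'{n}0.npz',p=p,d=d,**{k:calibration(n)[k] for k in('mtx','world_from_camera')})
    print(n,calibration(n))
E
```

```text
[0.15026948 0.5544829  0.23039769] [-2.33709626e-04  1.31979926e-01  9.91251967e-01 -8.85099055e-04] 0.0
top {'mtx': array([[521.80372625,   0.        , 268.20332482],
       [  0.        , 521.80372625, 207.36501619],
       [  0.        ,   0.        ,   1.        ]]), 'world_from_camera': array([[ 0.00432615,  0.99078703, -0.13536009,  0.3701458 ],
       [-0.9999564 ,  0.003166  , -0.00878497, -0.0047241 ],
       [-0.00827549,  0.13539219,  0.99075752,  1.43672075],
       [ 0.        ,  0.        ,  0.        ,  1.        ]])}
side {'mtx': array([[412.25134133,   0.        , 276.56723259],
       [  0.        , 412.25134133, 210.57087225],
       [  0.        ,   0.        ,   1.        ]]), 'world_from_camera': array([[-0.95673649,  0.19721195, -0.21392226,  0.31652326],
       [-0.29065104, -0.68144769,  0.67167776,  0.74344185],
       [-0.01331395,  0.70479535,  0.70928573,  0.932413  ],
       [ 0.        ,  0.        ,  0.        ,  1.        ]])}
```

View pics/top0.png

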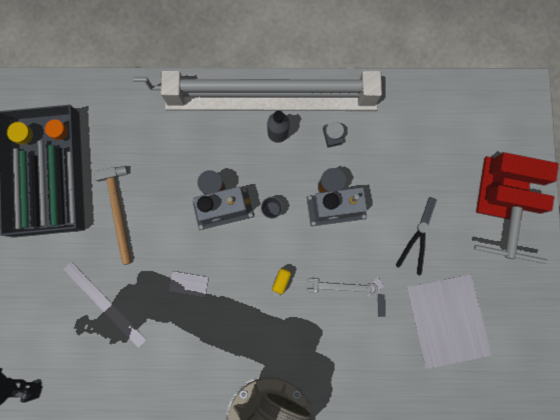

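View pics/side0.png

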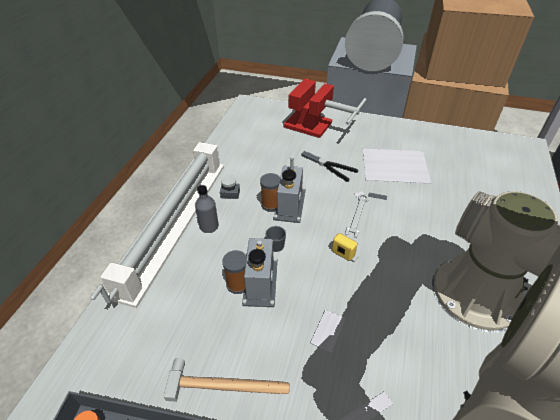

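The top view shows two lubricators, with caps at about (205,204) and (331,201). In the side view the far one has a tall pin at (292,163), while the near one shows only brass at (260,245). I'll measure both and zoom in.

```bash
cat > h.py <<'E'
import numpy as np
def ray(mtx,T,u,v,z):
    d=T[:3,:3]@np.array([(u-mtx[0,2])/mtx[0,0],-(v-mtx[1,2])/mtx[1,1],-1.]); o=T[:3,3]
    return o+d*(z-o[2])/d[2]
def cloud(mtx,T,d):
    v,u=np.indices(d.shape)
    c=np.stack([(u-mtx[0,2])/mtx[0,0]*d,-(v-mtx[1,2])/mtx[1,1]*d,-d],-1)
    return c@T[:3,:3].T+T[:3,3]
E
python3 - <<'E'
import numpy as np,cv2
from h import *
A=np.load('top0.npz');B=np.load('side0.npz')
for n,F in(('top',A),('side',B)):
    P=cloud(F['mtx'],F['world_from_camera'],F['d']);p=F['p']
    dark=(p.max(2)<45)&(F['d']>0)&(P[...,2]>.145)&(P[...,2]<.172)&(P[...,0]>.3)&(P[...,0]<.47)
    k,l,st,c=cv2.connectedComponentsWithStats(dark.astype(np.uint8))
    for i in range(1,k):
        if st[i,4]>15:
            print(n,'cap',c[i],st[i],np.median(P[l==i],0),ray(F['mtx'],F['world_from_camera'],*c[i],.158))
    tall=(P[...,2]>.115)&(P[...,2]<.18)&~dark&(P[...,0]>.3)&(P[...,0]<.47)&(abs(P[...,1])<.3)
    k,l,st,c=cv2.connectedComponentsWithStats(tall.astype(np.uint8))
    for i in range(1,k):
        if st[i,4]>3: print(n,'pin?',c[i],st[i,4],np.median(P[l==i],0),P[l==i][:,2].max())
a=cv2.resize(A['p'][160:235,180:380],None,fx=4,fy=4,interpolation=3)
b=cv2.resize(B['p'][150:310,210:330],None,fx=1.8,fy=1.8,interpolation=3)
o=np.zeros((600,800,3),np.uint8);o[:300,:800]=a;o[305:305+b.shape[0],:b.shape[1]]=b
c=cv2.resize(B['p'][150:225,260:320],None,fx=3.9,fy=3.9,interpolation=3);o[305:305+c.shape[0],240:240+c.shape[1]]=c
c=cv2.resize(B['p'][235:310,230:290],None,fx=3.9,fy=3.9,interpolation=3);o[305:305+c.shape[0],500:500+c.shape[1]]=c
cv2.imwrite('pics/z.png',o[:,:,::-1])
E
```

```text
(no output)
```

View pics/z.png

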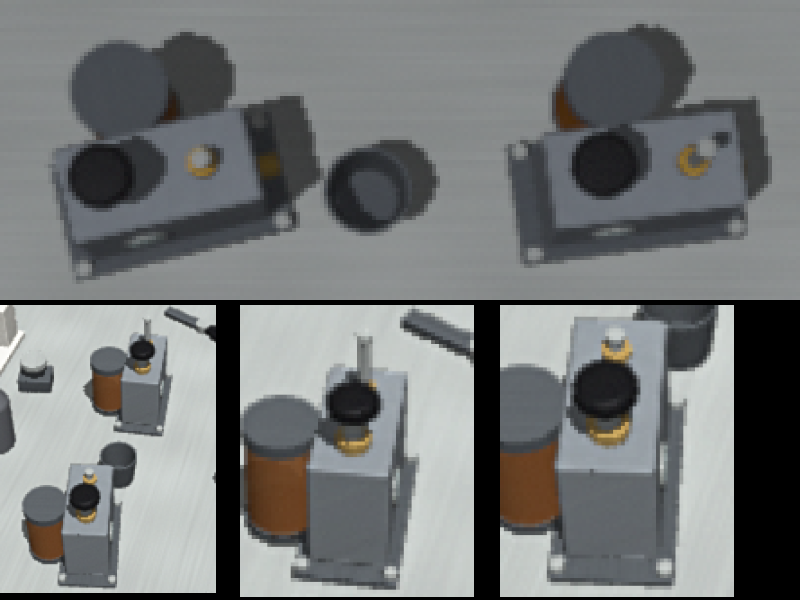

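The zoom shows the left pump (y>0) with its pin barely out and the right pump with its pin tall. So pump_a is the left one, with its cap at top pixel (205,204).

```bash
python3 - <<'E'
import numpy as np,cv2
from h import *
for n,boxes in(('top',[(192,190,222,220),(318,188,350,218)]),('side',[(245,240,272,266),(278,167,300,190)])):
    F=np.load(n+'0.npz');P=cloud(F['mtx'],F['world_from_camera'],F['d']);p=F['p']
    for x0,y0,x1,y1 in boxes:
        m=(p[y0:y1,x0:x1].max(2)<42).astype(np.uint8)
        k,l,st,c=cv2.connectedComponentsWithStats(m);i=1+st[1:,4].argmax()
        u,v=c[i]+[x0,y0]
        print(n,(u,v),st[i],'med',np.median(P[y0:y1,x0:x1][l==i],0).round(4),'ray z=.152',ray(F['mtx'],F['world_from_camera'],u,v,.152).round(4))
F=np.load('top0.npz')
print('pinA',ray(F['mtx'],F['world_from_camera'],180+201/4,160+160/4,.128).round(4))
print('pinB bush',ray(F['mtx'],F['world_from_camera'],180+693/4,160+161/4,.115).round(4))
E
```

```text
top (np.float64(205.35), np.float64(203.445)) [  5   6  17  16 200] med [0.5542 0.1629 0.1601] ray z=.152 [0.555  0.1632 0.152 ]
top (np.float64(330.95477386934675), np.float64(200.54773869346732)) [  5   5  17  16 199] med [ 0.5613 -0.1485  0.1598] ray z=.152 [ 0.5633 -0.1493  0.152 ]
side (np.float64(256.4831460674157), np.float64(256.3314606741573)) [  4   9  16  15 178] med [0.5518 0.1712 0.1582] ray z=.152 [0.5532 0.1663 0.152 ]
side (np.float64(288.6355140186916), np.float64(175.0373831775701)) [  5   2  13  12 107] med [ 0.5595 -0.1387  0.1578] ray z=.152 [ 0.5606 -0.1452  0.152 ]
pinA [0.5675 0.1033 0.128 ]
pinB bush [ 0.5698 -0.2105  0.115 ]
```

Call:
drive_tool(deltas=[[[255,-0.492,-0.27,0,0,0,0],[255,-0.492,-0.27,0,0,0,0],[255,-0.492,-0.27,0,0,0,0],[255,-0.492,-0.27,0,0,0,0],[255,-0.492,-0.27,0,0,0,0],[255,-0.492,-0.27,0,0,0,0],[255,-0.492,-0.27,0,0,0,0],[255,-0.492,-0.27,0,0,0,0],[255,-0.492,-0.27,0,0,0,0],[255,-0.492,-0.27,0,0,0,0],[255,-0.492,-0.27,0.03,0,0,0],[255,-0.492,-0.27,0.03,0,0,0]]], newtons=30)

```text
clock: 1.6
tcp_pos: [0.5523, 0.1658, 0.1989]
orientation: [-0.003, 0.132, 0.991, -0.001]
wrist_force: [-0.0, -0.3, -0.2]
finger_gap: 0.0001
grip_force: 0.0
```

```bash
python3 - <<'E'
from workcell import *
import cv2,numpy as np
from h import *
s=get_state();print(s['tcp_pos'],s['qvel'].round(3) if hasattr(s['qvel'],'round') else s['qvel'])
c=calibration('wrist');p,d=read_camera('wrist');q,_=read_camera('side')
M,T=c['mtx'],c['world_from_camera']
def proj(X):
    x=T[:3,:3].T@(np.array(X)-T[:3,3]);return (M[0,0]*x[0]/-x[2]+M[0,2],M[1,1]*-x[1]/-x[2]+M[1,2])
P=cloud(M,T,d)
m=(abs(P[...,2]-.159)<.004)&(d>0)&(np.hypot(P[...,0]-.555,P[...,1]-.164)<.04)&(p.max(2)<60)
print(m.sum(),P[m].mean(0) if m.any() else '',P[m].min(0),P[m].max(0))
print('proj cap',proj([.554,.164,.16]),'tcp',proj(s['tcp_pos']))
o=np.zeros((420,800,3),np.uint8);o[:,:560]=p;o[:240,565:765]=cv2.resize(q[200:320,210:310],None,fx=2,fy=2)
cv2.imwrite('pics/w1.png',o[:,:,::-1])
E
```

```text
[0.55225682 0.16577717 0.19887339] [ 0.007 -0.024  0.051  0.031 -0.    -0.002]
2497 [0.55038804 0.16360412 0.1600083 ] [0.53392124 0.14216123 0.15501726] [0.57275688 0.18321675 0.16289566]
proj cap (np.float64(277.79443006152326), np.float64(245.69604154778455)) tcp (np.float64(279.588112020785), np.float64(273.03754898531525))
```

View pics/w1.png

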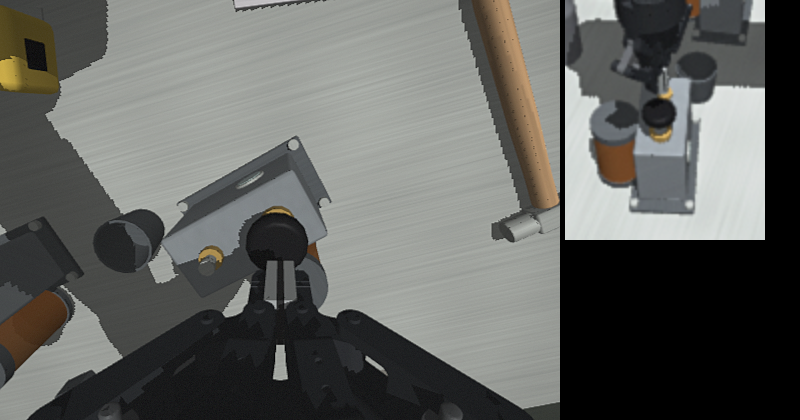

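Call:
drive_tool(deltas=[[[255,-0.002,-0.002,0.03,0,0,0],[255,-0.002,-0.002,0.042,0,0,0],[255,-0.002,-0.002,0.052,0,0,0],[255,-0.002,-0.002,0.058,0,0,0],[255,-0.002,-0.002,0.058,0,0,0]]])

```text
clock: 2.33
tcp_pos: [0.5556, 0.1637, 0.1456]
orientation: [0.0, 0.132, 0.991, 0.0]
wrist_force: [-5.7, -0.1, 11.1]
finger_gap: 0.0001
grip_force: 5.6
```

Call:
drive_tool(deltas=[[[255,0,0,0.005,0,0,0],[255,0,0,0.008,0,0,0],[255,0,0,0.008,0,0,0]]])

```text
clock: 2.7
tcp_pos: [0.5557, 0.1637, 0.14]
orientation: [0.001, 0.132, 0.991, 0.0]
wrist_force: [-8.6, -1.9, 21.2]
finger_gap: -0.0001
grip_force: 10.8
```

Call:
drive_tool(deltas=[[[255,0,0,0.002,0,0,0],[255,0,0,-0.02,0,0,0],[255,0,0,-0.035,0,0,0],[255,0,0,-0.035,0,0,0],[255,0,0,-0.035,0,0,0]]])

```text
clock: 3.32
tcp_pos: [0.5558, 0.1632, 0.1696]
orientation: [-0.0, 0.132, 0.991, -0.0]
wrist_force: [0.3, 0.6, -0.0]
finger_gap: 0.0002
grip_force: 0.0
```

```bash
cat > look.py <<'E'
from workcell import *
import cv2,numpy as np,sys
from h import *
s=get_state();print(s['tcp_pos'],s['wrist_force'],s['clock'])
c=calibration('wrist');p,d=read_camera('wrist');q,e=read_camera('side')
P=cloud(c['mtx'],c['world_from_camera'],d)
m=(d>0)&(np.hypot(P[...,0]-.5675,P[...,1]-.103)<.015)&(P[...,2]>.118)
print('pin z max',np.percentile(P[m][:,2],[90,97,100]).round(4),m.sum())
C=calibration('side');P=cloud(C['mtx'],C['world_from_camera'],e)
m=(e>0)&(np.hypot(P[...,0]-.5675,P[...,1]-.103)<.015)&(P[...,2]>.118)
print('side pin z',P[m][:,2].max() if m.any() else None)
o=np.zeros((420,800,3),np.uint8);o[:,:560]=p;o[:360,565:800]=cv2.resize(q[200:320,220:298],(235,360))
cv2.imwrite(f'pics/{sys.argv[1]}.png',o[:,:,::-1])
E
python3 look.py s1
```

```text
[0.55580241 0.1632124  0.1695911 ] [ 0.34521767  0.56958697 -0.00348157] 3.325
pin z max [0.1487 0.1492 0.1501] 891
side pin z 0.12776428248333316
```

View pics/s1.png

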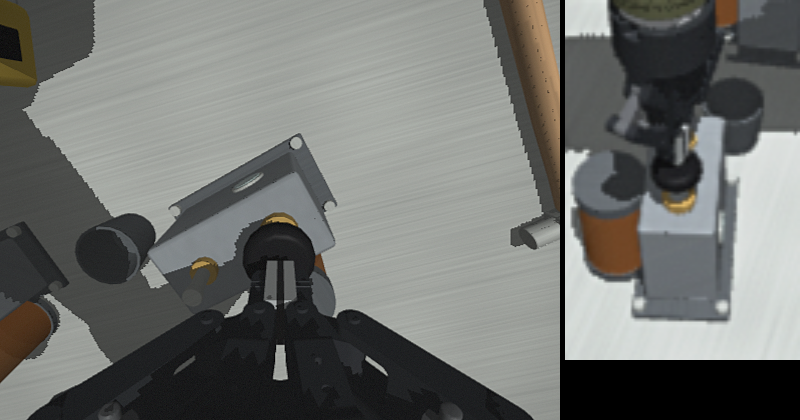

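The pin has risen to z≈0.149 (about 23 mm out). I'll go on with the strokes.

Call:
drive_tool(deltas=[[[255,0,0,0.018,0,0,0],[255,0,0,0.03,0,0,0],[255,0,0,0.037,0,0,0],[255,0,0,0.037,0,0,0],[255,0,0,0.037,0,0,0]]])

```text
clock: 4.05
tcp_pos: [0.5573, 0.1634, 0.1398]
orientation: [0.003, 0.132, 0.991, 0.001]
wrist_force: [-11.2, -2.0, 38.2]
finger_gap: 0.0001
grip_force: 19.4
```

Call:
drive_tool(deltas=[[[255,0,0,-0.02,0,0,0],[255,0,0,-0.037,0,0,0],[255,0,0,-0.037,0,0,0],[255,0,0,-0.037,0,0,0],[255,0,0,-0.019,0,0,0],[255,0,0,-0.007,0,0,0],[255,0,0,0,0,0,0],[255,0,0,0,0,0,0],[255,0,0,0,0,0,0]]])

```text
clock: 5.18
tcp_pos: [0.5571, 0.1634, 0.1398]
orientation: [0.003, 0.132, 0.991, 0.001]
wrist_force: [-12.1, -2.7, 41.7]
finger_gap: -0.0002
grip_force: 20.9
```

Call:
drive_tool(deltas=[[[255,0,0,-0.02,0,0,0],[255,0,0,-0.037,0,0,0],[255,0,0,-0.037,0,0,0],[255,0,0,-0.037,0,0,0],[255,0,0,-0.037,0,0,0]]])

```text
clock: 5.8
tcp_pos: [0.5553, 0.1631, 0.1688]
orientation: [-0.001, 0.132, 0.991, -0.0]
wrist_force: [-0.7, -0.3, -0.1]
finger_gap: 0.0004
grip_force: 0.0
```

```bash
python3 look.py s3
```

```text
[0.55530991 0.16305539 0.16877294] [-0.71656986 -0.30670918 -0.07796084] 5.8
pin z max [0.1702 0.1709 0.1717] 1203
side pin z 0.13027561885294114
```

The pin reads about 0.170–0.171. One more harmless stroke will make sure, then I'll lift well clear.

Call:
drive_tool(deltas=[[[255,0,0,0.018,0,0,0],[255,0,0,0.029,0,0,0],[255,0,0,0.036,0,0,0],[255,0,0,0.036,0,0,0],[255,0,0,0.036,0,0,0]]])

```text
clock: 6.52
tcp_pos: [0.5575, 0.1635, 0.1399]
orientation: [0.003, 0.132, 0.991, 0.001]
wrist_force: [-8.0, -1.7, 30.3]
finger_gap: 0.0001
grip_force: 15.2
```

Call:
drive_tool(deltas=[[[255,0,0,-0.02,0,0,0],[255,0,0,-0.035,0,0,0],[255,0,0,-0.06,0,0,0],[255,0,0,-0.1,0,0,0],[255,0,0,-0.12,0,0,0],[255,0,0,-0.12,0,0,0],[255,0,0,-0.12,0,0,0]]])

```text
clock: 7.4
tcp_pos: [0.5555, 0.1631, 0.2528]
orientation: [-0.001, 0.132, 0.991, -0.0]
wrist_force: [0.2, -1.1, 0.5]
finger_gap: -0.0004
grip_force: 0.0
```

```bash
python3 look.py s4
```

```text
[0.55548056 0.16308663 0.25276108] [ 0.23321601 -1.11367817  0.47930973] 7.4
pin z max [0.1708 0.1711 0.172 ] 588
side pin z 0.17226784417868024
```

View pics/s4.png

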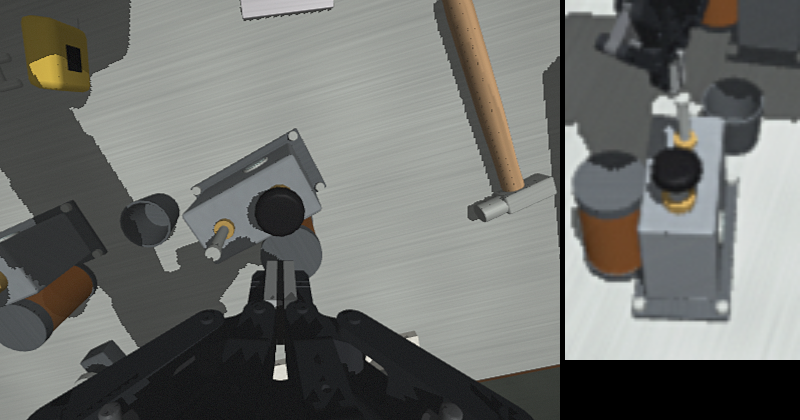

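The picture shows the pin fully out, with its top at (213,254) and z≈0.171. The plunger is up at (280,212), the can has not moved, and the gripper is clear.

```bash
python3 -c "
from workcell import *
print(hand_in())"
```

```text
the job is handed in; nothing more can be done
None
```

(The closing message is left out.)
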